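# Lid the food tubs at the sandwich stall

## Robot

A 6-joint arm with a two-finger parallel gripper is mounted at the origin on the work surface. World frame = base frame: x ahead of the robot, y to its left, z up, the work surface at z = 0. Lengths are in m, angles in rad, forces in N, time in s.
With the tool pointing down it reaches from about 0.25 to 0.775 m from the base axis. Payload 4 kg.
Tool frame: the origin (TCP) lies on the centre line of the jaws, within the pads' length; the fingertips stand 17 mm ahead of it and the grasp point (between the pads) lies 2 mm behind it; z points along the fingers, y is the line along which they close (so a half turn about z gives the same grasp; the last joint's range is limited). The gripper opens to 94 mm and grips with 3 to 60 N. Pads are 16 mm wide; open, the fingers measure 119 mm over their backs; the gripper's body (75 mm by 177 mm) begins 78 mm behind the grasp point.
Start: joints at [-1.413, 0.087, 1.371, -0, 1.684, -0.103], TCP at [0.142, -0.531, 0.223] pointing down, gripper open.
Joint ranges: [-3.1, 3.1], [-0.76, 2.03], [0.27, 2.55], [-1.08, 4.22], [0.17, 2.65], [-2.57, 2.57]. Speed limits (rad/s): [2.79, 2.79, 3.14, 3.14, 3.14, 3.14].

## Interface

Orientations are given as [roll, pitch, yaw] about the fixed x, y, z axes, in that order (R = Rz(yaw) Ry(pitch) Rx(roll)).
In Python, from bench import robot gives the robot as it stands.
- The arm moves only by the tool servo_tool, never from a script. Its argument "plan" is a list of rows, each a list of 7 numbers: the shift along the tool's x, y, z normalised to -1 to 1, where 1 is 0.1 m, then the turn, a rotation vector about the tool's x, y, z normalised to -1 to 1, where 1 is pi/2 rad, then the finger opening in mm, from 0 to 94. In form: [[x, y, z, ax, ay, az, gripper], ...]. A call has 1 to 12 rows; each row is the pose to reach, as a shift and turn from the pose commanded when the call began, along the tool's axes at that moment; what a row does not reach only later rows make up. A row lasts 1/12 s, in which the tool goes at most 41.7 mm and 7.16 degrees, less where a joint would pass 70% of its speed; a pose out of reach is approached as far as the arm can. A call with a number of a shift or a turn outside -1 to 1 is refused whole. A call with a gripper value outside its range is refused whole. The fingers move at their own pace and stop on an object; the grip force is fixed at half the most. Time passes only in rows, so rows that repeat a pose let the fingers close. It gives the time, the measured TCP pose, the force, the opening and the grip force at its end, in the units of the state.
- robot.get_obs(): the state, without advancing time (a new reading comes with each control period).
- robot.snapshot(name): name is "scene" or "top" or "wrist"; returns the picture (400x640x3 uint8, red, green, blue); there is no depth.
- robot.camera_params(name): a dict with "camera_matrix" (3x3 intrinsics, pixels), "rvec" (rotation vector, rad) and "tvec" (3), from world to camera coordinates, as OpenCV has them; the wrist camera has in their place "tool_from_camera" (4x4, takes a point from camera to tool coordinates, whose origin is the TCP and whose axes are the flange's). Camera axes: x right, y down, z forward; pixel columns grow to the right and rows downward; lengths in m; the calibration is good to about 2 mm. A picture is of the moment at which its call begins: read the wrist's pose just before it. camera_params takes no time and is no camera call.
- robot.close_job(): hands the job in; it is judged then, once.
Trained networks look in the newest picture that a camera, given by its name, has taken for a name from the list of things; names that differ only in an ending like _2 or _b are one class to them, and where a whole thing is asked for, a point or a joint stands for the part that bears it (a point fixed in the world has none). Each returns a list of dicts, best first, with "conf" (0 to 1); they miss things now and then, are a little off and sometimes report something else, mostly with a low value. They report only what shows in the picture. A call takes as long as a camera call. They do not tell look-alikes from the thing itself.
- robot.find_in(thing, camera): "extent" ([centre column, centre row, width, height] in pixels, round what is visible of it).
The state is a dict: "time": time; "joint_positions": joint angles; "qvel": joint speeds; "joint_torque": joint torques, N m; "tool_pos": TCP position; "ee_rot": TCP orientation; "wrist_force": force on the tool from outside, world axes, zero at the start; "wrist_torque": the same for the moment, N m; "width": finger opening in m; "finger_force": force on a finger pad.
Only numpy, scipy, OpenCV 4.12 (cv2) and the standard library are available. Lean on these libraries where they do the work, as an engineer would, in place of code of your own. Each camera call takes 0.05 s, during which the arm holds its last target. There are 200 camera calls.

## Task

Close the four open food tubs on the stall table: put each lid on the tub it was made for, square to it and dropped fully home so that it lies flat on the rim. Leave the tubs standing about where they are.

Things in the scene. Friction and masses are not known exactly. Their poses are not given: they have to be found in the camera images.
- big_round_tub: The large round food tub: open, white plastic, round, 100 across outside, 92 across the mouth; 45 high, walls 4, holding small red tomatoes below the level of the rim (at most 34 up). Loose, about 0.5 kg, stands on the table. Origin: centre of its underside; z up.
- big_round_lid: Lid of the large round tub, white plastic, 50 g, lying upright on the table: round plate 110 across, 4 thick, underside 8 above the origin; below it a plug 78 across, 8 deep, 7 play all round in the tub's mouth. On top a grey bar grip in the middle, 44 long (lid's x), 14 thick (y), from 12 to 40 above the origin. Origin: centre of the plug's underside, z up; 37 above the tub's origin when home. Any turn about z fits.
- small_round_tub: The small round food tub: open, white plastic, round, 70 across outside, 62 across the mouth; 45 high, walls 4, holding gherkins below the level of the rim (at most 34 up). Loose, about 0.5 kg, stands on the table. Origin: centre of its underside; z up.
- small_round_lid: Lid of the small round tub, white plastic, 50 g, lying upright on the table: round plate 80 across, 4 thick, underside 8 above the origin; below it a plug 48 across, 8 deep, 7 play all round in the tub's mouth. On top a grey bar grip in the middle, 44 long (lid's x), 14 thick (y), from 12 to 40 above the origin. Origin: centre of the plug's underside, z up; 37 above the tub's origin when home. Any turn about z fits.
- square_tub: The square food tub: open, white plastic, square, 85 x 85 outside, 77 x 77 at the mouth, sides along its x and y; 45 high, walls 4, holding four brown onions below the level of the rim (at most 34 up). Loose, about 0.5 kg, stands on the table. Origin: centre of its underside; z up.
- square_lid: Lid of the square tub, white plastic, 50 g, lying upright on the table: square plate 95 x 95, sides along its x and y, 4 thick, underside 8 above the origin; below it a plug 63 x 63, 8 deep, 7 play all round in the tub's mouth. On top a grey bar grip in the middle, 44 long (lid's x), 14 thick (y), from 12 to 40 above the origin. Origin: centre of the plug's underside, z up; 37 above the tub's origin when home. Any of the four quarter turns fits.
- oblong_tub: The oblong food tub: open, white plastic, oblong, 120 (along its x) x 75 (y) outside, 112 x 67 at the mouth; 45 high, walls 4, holding three sausages below the level of the rim (at most 34 up). Loose, about 0.5 kg, stands on the table. Origin: centre of its underside; z up.
- oblong_lid: Lid of the oblong tub, white plastic, 50 g, lying upright on the table: oblong plate 130 (along its x) x 85 (y), 4 thick, underside 8 above the origin; below it a plug 98 x 53, 8 deep, 7 play all round in the tub's mouth. On top a grey bar grip in the middle, 44 long (lid's x), 14 thick (y), from 12 to 40 above the origin. Origin: centre of the plug's underside, z up; 37 above the tub's origin when home. Fits with long side along long side, either way round.
Mind the look-alikes: they are no part of the job. Leave any blue look-alike of the small_round_lid alone.

How it is judged:
By the outcome, as a careful person would: the job done as asked, in the order asked, and still so for the second after the job is handed in, with the robot touching nothing.
It also fails if it takes over 120 s, if anything falls off the work surface, if the arm or the gripper's body presses on something with over 40 N, if the wrist force passes 120 N, or if a joint passes its speed limit or range.

## Working session

There is one attempt and no reset: what is moved stays moved. The work goes in short steps, Python scripts to look and compute and a tool call to move; the robot and the scene stay as the last step left them, time stands still between calls to the robot, and variables do not carry over. Pictures are saved under pics/ and viewed, at most 14 in all, crops included, and the job is handed in when it is done.

Besides the shell and the picture viewer there is one more tool, called after "Request:" by a JSON object that holds its "name" and its "arguments". servo_tool: Moves the arm, as the interface text tells. Scaled input: -1 to 1 covers 0.1 m each way for a shift and pi/2 rad each way for a turn. Its arguments: {"type":"object","properties":{"plan":{"type":"array","items":{"type":"array","items":{"type":"number"}}}},"required":["plan"]}

```bash
mkdir -p pics; ls; python3 - <<'E'
from bench import robot
import cv2
for c in("top","scene"):
    im=robot.snapshot(c); cv2.imwrite(f"pics/{c}0.png",im[:,:,::-1])
    p=robot.camera_params(c);print(c,p)
    for t in ["big_round","small_round","square","oblong"]:
        for k in("_tub","_lid"):
            if c=="top": print(t+k,[( [round(v) for v in d["extent"]],round(d["conf"],2)) for d in robot.find_in(t+k,c)])
print(robot.camera_params("wrist"),robot.get_obs())
E
```

```text
pics
top {'camera_matrix': array([[455.61541592,   0.        , 314.46639737],
       [  0.        , 455.61541592, 195.66190641],
       [  0.        ,   0.        ,   1.        ]]), 'rvec': array([ 2.18731815, -2.18060583,  0.09520418]), 'tvec': array([-0.00450789,  0.50167792,  1.45441039])}
big_round_tub [([283, 204, 30, 36], 0.72)]
big_round_lid []
small_round_tub [([363, 147, 18, 22], 0.7)]
small_round_lid [([274, 149, 25, 24], 0.69), ([183, 153, 24, 24], 0.67)]
square_tub [([187, 190, 39, 36], 0.8)]
square_lid [([220, 235, 29, 33], 0.57)]
oblong_tub [([412, 237, 45, 22], 0.97)]
oblong_lid [([433, 195, 38, 36], 0.59)]
scene {'camera_matrix': array([[441.7847033 ,   0.        , 326.91966129],
       [  0.        , 441.7847033 , 199.61367598],
       [  0.        ,   0.        ,   1.        ]]), 'rvec': array([ 0.87809459,  2.38454331, -1.27264412]), 'tvec': array([ 0.39725669, -0.15798773,  1.62236792])}
{'camera_matrix': array([[336.6403589 ,   0.        , 318.59153049],
       [  0.        , 336.6403589 , 192.97513832],
       [  0.        ,   0.        ,   1.        ]]), 'tool_
[... 374 characters left out ...]
nt_positions': array([-1.41311715e+00,  8.72149063e-02,  1.37072193e+00,  2.81814244e-05,
        1.68360090e+00, -1.03118364e-01]), 'qvel': array([ 7.23662074e-04, -8.64662358e-04, -4.51349502e-04,  2.96260483e-04,
        5.73895405e-05,  8.66924231e-04]), 'joint_torque': array([ 1.14050919e-03, -3.39625525e+01, -3.02264285e+01,  7.19923060e-02,
        2.43985187e-02, -2.49424392e-05]), 'tool_pos': array([ 0.14181465, -0.53141321,  0.22248658]), 'ee_rot': array([ 3.14153514e+00, -2.22002419e-05,  2.60800715e-01]), 'wrist_force': array([-0.2923974 , -0.31380345, -0.70605369]), 'wrist_torque': array([-0.0124435 ,  0.02204957,  0.00936015]), 'finger_force': 0.0, 'width': 0.09432719165748588}
```

View pics/top0.png

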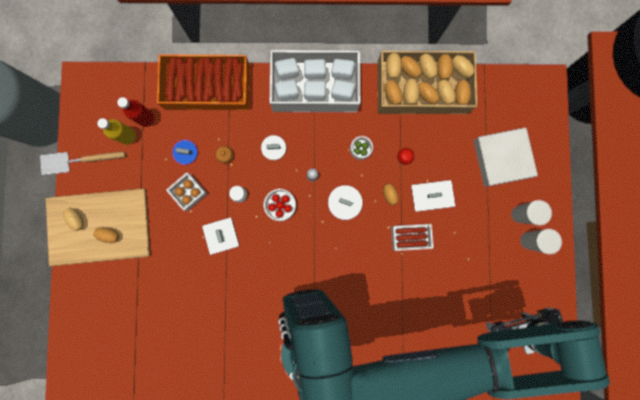

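View pics/scene0.png

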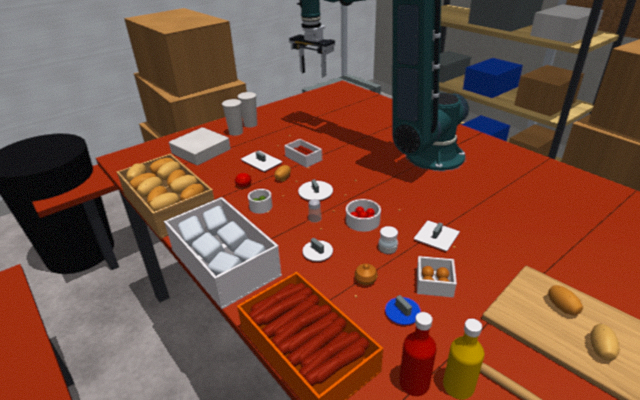

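The top view shows:

| Tubs | Pixel | Lids | Pixel |
|---|---|---|---|
| tomatoes (big round) | 281,204 | big round | 345,202 |
| gherkins (small round) | 361,147 | small round (white) | 274,148 |
| onions (square) | 186,191 | square | 220,236 |
| sausages (oblong) | 413,237 | oblong | 433,195 |

The blue look-alike lid is at 184,152 and I'll leave it alone.

```bash
cat > h.py <<'E'
import numpy as np, cv2
from scipy.spatial.transform import Rotation as R
from bench import robot
def cam(c):
    """K, camera rotation in world, camera centre"""
    p=robot.camera_params(c); K=p["camera_matrix"]
    if c=="wrist":
        o=robot.get_obs(); Rt=R.from_euler("xyz",o["ee_rot"]).as_matrix(); T=p["tool_from_camera"]
        return K,Rt@T[:3,:3],Rt@T[:3,3]+o["tool_pos"]
    Rw=cv2.Rodrigues(p["rvec"])[0].T
    return K,Rw,-Rw@p["tvec"]
def p2w(C,uv,z):
    K,Rw,t=C; uv=np.atleast_2d(uv).astype(float)
    d=(Rw@np.linalg.inv(K)@np.c_[uv,np.ones(len(uv))].T).T
    return (t+d*((z-t[2])/d[:,2])[:,None])[:,:2]
def w2p(C,P):
    K,Rw,t=C; q=(np.atleast_2d(P)-t)@Rw@K.T; return q[:,:2]/q[:,2:]
def blobs(C,im,z,white=130,amin=.0015,amax=.02):
    """white shapes, rectified on plane z: filled outer contour -> centre, minAreaRect sides (mm), angle, fill"""
    hsv=cv2.cvtColor(im,cv2.COLOR_RGB2HSV); m=((hsv[...,1]<60)&(hsv[...,2]>white)).astype(np.uint8)*255
    out=[]
    for c in cv2.findContours(m,cv2.RETR_EXTERNAL,cv2.CHAIN_APPROX_NONE)[0]:
        if len(c)<20: continue
        w=(p2w(C,c[:,0],z)*1000).astype(np.float32); h=cv2.convexHull(w); a=cv2.contourArea(h)/1e6
        if not amin<a<amax: continue
        M=cv2.moments(h); (cx,cy),(sx,sy),an=cv2.minAreaRect(h)
        if sx<sy: sx,sy,an=sy,sx,an+90
        out.append(dict(c=(M["m10"]/M["m00"],M["m01"]/M["m00"]),rc=(cx,cy),s=(sx,sy),an=(an+90)%180-90,fill=a*1e6/sx/sy,px=c[:,0].mean(0)))
    return out
def go(x,y,z,yaw):
    """shift (m, tool axes) and turn (units) to reach pose, tool down"""
    o=robot.get_obs(); Rt=R.from_euler("xyz",o["ee_rot"]); T=R.from_euler("xyz",[np.pi,0,yaw])
    s=Rt.inv().apply(np.array([x,y,z])-o["tool_pos"])/.1; r=(Rt.inv()*T).as_rotvec()/(np.pi/2)
    print("go",np.round(s,2),np.round(r,3))
E
python3 - <<'E'
from h import *
im=cv2.cvtColor(cv2.imread("pics/top0.png"),cv2.COLOR_BGR2RGB);C=cam("top")
for z in(.012,.045):
  print(z)
  for b in blobs(C,im,z): print({k:np.round(v,1+(k=='fill')) for k,v in b.items()})
E
```

```text
0.012
{'c': array([-111.4,  905.2]), 'rc': array([-108.3,  910.7]), 's': array([140. ,  60.8]), 'an': np.float64(-90.0), 'fill': np.float64(0.87), 'px': array([ 23.5, 390.4])}
{'c': array([ 357.4, -761.5]), 'rc': array([ 356.8, -761. ]), 's': array([79.5, 78.6]), 'an': np.float64(-46.1), 'fill': np.float64(0.79), 'px': array([548.3, 241.1])}
{'c': array([ 369.8, -319.6]), 'rc': array([ 370. , -319.4]), 's': array([126.6,  80.3]), 'an': np.float64(-86.5), 'fill': np.float64(0.97), 'px': array([412.2, 236.9])}
{'c': array([372.1, 300.5]), 'rc': array([372. , 300.5]), 's': array([97.9, 96.9]), 'an': np.float64(-73.3), 'fill': np.float64(0.98), 'px': array([220.3, 235.7])}
{'c': array([ 450.3, -732.4]), 'rc': array([ 449.9, -732.7]), 's': array([76.1, 74.9]), 'an': np.float64(-89.8), 'fill': np.float64(0.85), 'px': array([538.3, 212.3])}
{'c': array([473. , 110.4]), 'rc': array([473.3, 110.5]), 's': array([100.9, 100.7]), 'an': np.float64(0.4), 'fill': np.float64(0.8), 'px': array([279.5, 204.6])}
{'c': array([ 481.3, -101.5]), 'rc': array([ 480.5, -100.8]), 's': array([107.5, 107.5]), '
[... 2531 characters left out ...]
oat64(0.97), 'px': array([432.6, 195.5])}
{'c': array([513.5, 407.8]), 'rc': array([513.5, 407.7]), 's': array([88.5, 88.3]), 'an': np.float64(41.3), 'fill': np.float64(0.98), 'px': array([185.3, 190.8])}
{'c': array([602.6, 818.2]), 'rc': array([604.6, 809.2]), 's': array([128.9,  67.7]), 'an': np.float64(-81.5), 'fill': np.float64(0.8), 'px': array([ 58.1, 162.5])}
{'c': array([ 656. , -152.6]), 'rc': array([ 655.4, -151.8]), 's': array([70.8, 68.2]), 'an': np.float64(-89.8), 'fill': np.float64(0.8), 'px': array([361.2, 147.3])}
{'c': array([654.8, 130.1]), 'rc': array([654.2, 130.6]), 's': array([77. , 74.6]), 'an': np.float64(-89.8), 'fill': np.float64(0.82), 'px': array([273.1, 147.2])}
```

Request:
{"name": "servo_tool", "arguments": {"plan": [[0.4,-0.13,0,0,0,0,60],[0.8,-0.26,0,0,0,0,60],[0.8,-0.26,0,0,0,0,60]]}}

```text
time: 0.75
tool_pos: [0.2171, -0.4825, 0.2229]
ee_rot: [-3.141, -0.004, 0.267]
wrist_force: [0.2, -0.7, -0.8]
width: 0.0778
finger_force: 0.0
```

Request:
{"name": "servo_tool", "arguments": {"plan": [[0.4,-0.13,0,0,0,0,60],[0.8,-0.26,0,0,0,0,60],[0.8,-0.26,0,0,0,0,60]]}}

```text
time: 1.0
tool_pos: [0.2878, -0.4365, 0.2228]
ee_rot: [-3.141, -0.004, 0.268]
wrist_force: [-0.5, 0.4, 0.1]
width: 0.0604
finger_force: 0.0
```

Request:
{"name": "servo_tool", "arguments": {"plan": [[0.4,-0.13,0,0,0,0,60],[0.8,-0.26,0,0,0,0,60],[0.8,-0.26,0,0,0,0,60]]}}

```text
time: 1.25
tool_pos: [0.3581, -0.3907, 0.2226]
ee_rot: [-3.141, -0.004, 0.268]
wrist_force: [-0.3, -0.4, -0.5]
width: 0.0601
finger_force: 0.0
```

Request:
{"name": "servo_tool", "arguments": {"plan": [[0.4,-0.13,0,0,0,0,60],[0.8,-0.26,0,0,0,0,60],[0.8,-0.26,0,0,0,0,60]]}}

```text
time: 1.5
tool_pos: [0.4284, -0.3451, 0.2223]
ee_rot: [-3.14, -0.003, 0.268]
wrist_force: [-0.2, 0.3, 0.0]
width: 0.0601
finger_force: 0.0
```

Request:
{"name": "servo_tool", "arguments": {"plan": [[0,0,0,0,0,-0.91,60],[0,0,0,0,0,-0.91,60],[0,0,0,0,0,-0.91,60],[0,0,0,0,0,-0.91,60],[0,0,0,0,0,-0.91,60],[0,0,0,0,0,-0.91,60],[0,0,0,0,0,-0.91,60],[0,0,0,0,0,-0.91,60],[0,0,0,0,0,-0.91,60],[0,0,0,0,0,-0.91,60],[0,0,0,0,0,-0.91,60],[0,0,0,0,0,-0.91,60]]}}

```text
time: 2.5
tool_pos: [0.4233, -0.3494, 0.2225]
ee_rot: [-3.141, 0.0, 1.695]
wrist_force: [0.1, -0.0, 0.5]
width: 0.0598
finger_force: 0.0
```

Request:
{"name": "servo_tool", "arguments": {"plan": [[0,0,0,0,0,0,40],[0,0,0,0,0,0,40],[0,0,0,0,0,0,40],[0,0,0,0,0,0,40]]}}

```text
time: 2.83
tool_pos: [0.4239, -0.3487, 0.2225]
ee_rot: [-3.141, 0.0, 1.689]
wrist_force: [0.3, -0.8, 0.5]
width: 0.0406
finger_force: 0.0
```

```bash
cat > look.py <<'E'
import sys
from h import *
def look(name):
    C=cam("wrist"); im=robot.snapshot("wrist"); cv2.imwrite(f"pics/{name}.png",im[:,:,::-1])
    o=robot.get_obs(); print(o["time"],np.round(o["tool_pos"],4),np.round(np.degrees(o["ee_rot"]),2),o["width"],o["wrist_force"].round(1))
    for z in(.012,.045):
        print("z",z)
        for b in blobs(C,im,z): print({k:np.round(v,1+(k=='fill')).tolist() for k,v in b.items()})
if __name__=="__main__": look(sys.argv[1])
E
python3 look.py w1
```

```text
2.8833 [ 0.424  -0.3486  0.2225] [-1.80e+02  1.00e-02  9.68e+01] 0.040108198352863035 [-0.2 -0.6 -0. ]
z 0.012
{'c': [795.0, -534.0], 'rc': [801.3, -539.2], 's': [70.2, 42.3], 'an': -82.3, 'fill': 0.65, 'px': [590.4, 352.1]}
{'c': [385.3, -531.7], 'rc': [388.1, -532.9], 's': [132.3, 35.2], 'an': 6.8, 'fill': 0.87, 'px': [273.0, 313.3]}
{'c': [107.0, -600.1], 'rc': [105.9, -589.7], 's': [141.5, 96.8], 'an': 59.2, 'fill': 0.74, 'px': [36.6, 345.7]}
{'c': [754.4, -488.9], 'rc': [755.5, -488.4], 's': [76.2, 36.5], 'an': 6.8, 'fill': 0.95, 'px': [569.0, 314.7]}
{'c': [78.9, -510.0], 'rc': [76.1, -509.2], 's': [56.3, 52.7], 'an': 6.8, 'fill': 0.88, 'px': [19.2, 269.2]}
{'c': [793.6, -424.7], 'rc': [795.7, -423.1], 's': [59.1, 53.7], 'an': 6.8, 'fill': 0.87, 'px': [619.2, 269.1]}
{'c': [357.9, -460.4], 'rc': [356.2, -455.8], 's': [104.1, 33.2], 'an': 77.2, 'fill': 0.74, 'px': [255.5, 256.4]}
{'c': [506.0, -397.2], 'rc': [506.3, -403.0], 's': [162.8, 85.9], 'an': -82.4, 'fill': 0.91, 'px': [381.3, 222.4]}
{'c': [365.2, -316.1], 'rc': [365.3, -316.3], 's': [134.1, 84.1], 'an': -86.7, 'fill': 
[... 574 characters left out ...]
5, 'px': [569.0, 314.7]}
{'c': [108.6, -489.8], 'rc': [106.1, -489.1], 's': [51.3, 48.0], 'an': 6.8, 'fill': 0.88, 'px': [19.2, 269.2]}
{'c': [760.2, -412.0], 'rc': [762.1, -410.6], 's': [53.8, 49.0], 'an': 6.8, 'fill': 0.87, 'px': [619.2, 269.1]}
{'c': [363.0, -444.6], 'rc': [361.4, -440.5], 's': [94.9, 30.3], 'an': 77.2, 'fill': 0.74, 'px': [255.5, 256.4]}
{'c': [498.0, -387.0], 'rc': [498.3, -392.2], 's': [148.4, 78.3], 'an': -82.4, 'fill': 0.91, 'px': [381.3, 222.4]}
{'c': [369.6, -313.1], 'rc': [369.7, -313.2], 's': [122.3, 76.6], 'an': -86.7, 'fill': 0.99, 'px': [270.0, 134.9]}
{'c': [644.9, -172.2], 'rc': [648.4, -174.9], 's': [94.0, 40.8], 'an': 6.7, 'fill': 0.8, 'px': [582.3, 20.9]}
```

View pics/w1.png

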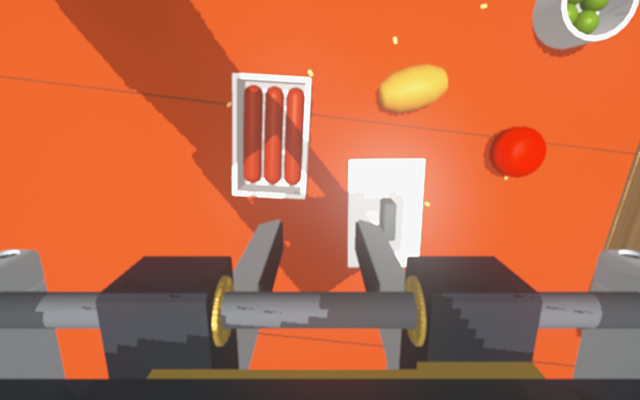

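The sausage tub's rim is at about (272,136) and the oblong lid at about (387,212), with its grip along the long side. Both cameras agree to about 1 mm, so I'll grasp the oblong lid.

Request:
{"name": "servo_tool", "arguments": {"plan": [[-0.25,0.37,0.3,0,0,-0.009,40],[-0.5,0.75,0.6,0,0,-0.009,40],[-0.5,0.75,0.9,0,0,-0.009,40],[-0.5,0.75,0.9,0,0,-0.009,40],[-0.5,0.75,0.9,0,0,-0.009,40],[-0.5,0.75,0.9,0,0,-0.009,40]]}}

```text
time: 3.38
tool_pos: [0.5041, -0.3889, 0.1327]
ee_rot: [-3.141, -0.001, 1.704]
wrist_force: [-1.3, -0.2, 0.8]
width: 0.04
finger_force: 0.0
```

```bash
python3 -c "
from h import *
go(.504,-.389,.033,np.radians(97.6))"
```

```text
go [-0. -0.  1.] [-0.001 -0.     0.001]
```

Request:
{"name": "servo_tool", "arguments": {"plan": [[0,0,0.35,0,0,0,40],[0,0,0.7,0,0,0,40],[0,0,0.9,0,0,0,40],[0,0,1.0,0,0,0,40],[0,0,1.0,0,0,0,40],[0,0,1.0,0,0,0,0],[0,0,1.0,0,0,0,0],[0,0,1.0,0,0,0,0],[0,0,1.0,0,0,0,0],[0,0,1.0,0,0,0,0],[0,0,1.0,0,0,0,0],[0,0,1.0,0,0,0,0]]}}

```text
time: 4.38
tool_pos: [0.5055, -0.3899, 0.0345]
ee_rot: [3.14, 0.003, 1.704]
wrist_force: [0.4, 0.6, 5.1]
width: 0.014
finger_force: 30.0
```

Request:
{"name": "servo_tool", "arguments": {"plan": [[0,0,-0.2,0,0,0,0],[0,0,-0.5,0,0,0,0],[0,0,-0.9,0,0,0,0],[0,0,-0.9,0,0,0,0],[0,0,-0.9,0,0,0,0],[0,0,-0.9,0,0,0,0]]}}

```text
time: 4.88
tool_pos: [0.5043, -0.3889, 0.1218]
ee_rot: [-3.141, -0.001, 1.704]
wrist_force: [-0.6, 0.4, -1.9]
width: 0.014
finger_force: 30.0
```

```bash
python3 -c "
from h import *
go(.370,-.3127,.123,np.radians(93.4))"; python3 look.py w2 | head -1
```

```text
go [ 0.93 -1.23 -0.01] [-0.    -0.     0.047]
4.9333 [ 0.5038 -0.3884  0.1204] [-1.7987e+02 -1.5000e-01  9.7650e+01] 0.013645745815666091 [-0.3 -0.3 -0.8]
```

View pics/w2.png

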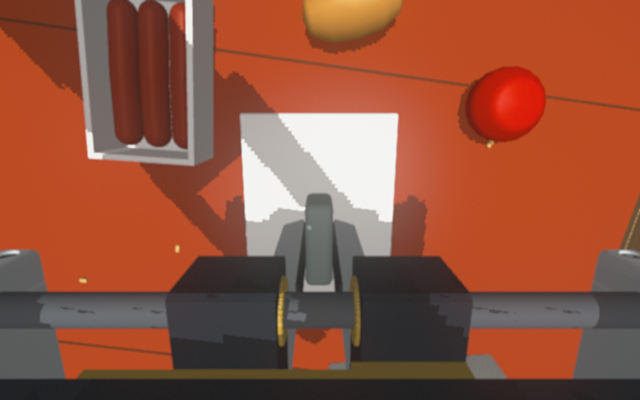

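The lid is held centred: its front edge is at row 114 and its sides at columns 241 and 398, symmetric about the grip. Next I carry it to the sausage tub.

Request:
{"name": "servo_tool", "arguments": {"plan": [[0.15,-0.2,0,0,0,0,0],[0.31,-0.41,0,0,0,0,0],[0.46,-0.62,0,0,0,0,0],[0.46,-0.62,0,0,0,0,0]]}}

```text
time: 5.27
tool_pos: [0.4323, -0.3483, 0.1187]
ee_rot: [-3.135, -0.008, 1.704]
wrist_force: [0.8, -0.5, -0.9]
width: 0.0141
finger_force: 30.0
```

Request:
{"name": "servo_tool", "arguments": {"plan": [[0.15,-0.2,0,0,0,0.047,0],[0.31,-0.41,0,0,0,0.047,0],[0.47,-0.61,0,0,0,0.047,0],[0.47,-0.61,0,0,0,0.047,0],[0.47,-0.61,0,0,0,0.047,0],[0.47,-0.61,0,0,0,0.047,0]]}}

```text
time: 5.77
tool_pos: [0.3707, -0.3135, 0.1217]
ee_rot: [-3.141, -0.001, 1.63]
wrist_force: [0.2, 0.2, -0.7]
width: 0.0134
finger_force: 30.0
```

```bash
python3 -c "
from h import *
go(.370,-.3127,.0715,np.radians(93.4))"
```

```text
go [ 0.01 -0.01  0.5 ] [-0. -0.  0.]
```

Request:
{"name": "servo_tool", "arguments": {"plan": [[0.01,-0.01,0.1,0,0,0,0],[0.01,-0.01,0.2,0,0,0,0],[0.01,-0.01,0.3,0,0,0,0],[0.01,-0.01,0.4,0,0,0,0],[0.01,-0.01,0.45,0,0,0,0],[0.01,-0.01,0.5,0,0,0,0],[0.01,-0.01,0.5,0,0,0,0],[0.01,-0.01,0.5,0,0,0,0]]}}

```text
time: 6.43
tool_pos: [0.3694, -0.3125, 0.0723]
ee_rot: [3.141, 0.0, 1.63]
wrist_force: [0.2, 0.6, -0.5]
width: 0.0138
finger_force: 30.0
```

Request:
{"name": "servo_tool", "arguments": {"plan": [[0,0,0,0,0,0,40],[0,0,0,0,0,0,40],[0,0,0,0,0,0,40],[0,0,0,0,0,0,40],[0,0,-0.2,0,0,0,40],[0,0,-0.6,0,0,0,40],[0,0,-1,0,0,0,40],[0,0,-1,0,0,0,40]]}}

```text
time: 7.1
tool_pos: [0.3724, -0.3157, 0.1817]
ee_rot: [3.131, 0.013, 1.631]
wrist_force: [0.4, -0.8, 0.9]
width: 0.0399
finger_force: 0.0
```

Request:
{"name": "servo_tool", "arguments": {"plan": [[0,0,-0.4,0,0,0,40],[0,0,-0.5,0,0,0,40],[0,0,-0.5,0,0,0,40],[0,0,-0.5,0,0,0,40]]}}

```text
time: 7.43
tool_pos: [0.3697, -0.3129, 0.2229]
ee_rot: [3.14, 0.002, 1.631]
wrist_force: [0.1, -0.6, -0.6]
width: 0.04
finger_force: 0.0
```

```bash
python3 look.py w3|head -1; python3 -c "
from h import *
go(.48,-.10,.22,np.radians(40))"
```

```text
7.4833 [ 0.3692 -0.3124  0.2215] [-1.7998e+02 -2.0000e-02  9.3420e+01] 0.04008825843013341 [ 0.9 -0.5 -0.4]
go [2.05 1.23 0.02] [-0.    -0.     0.594]
```

View pics/w3.png

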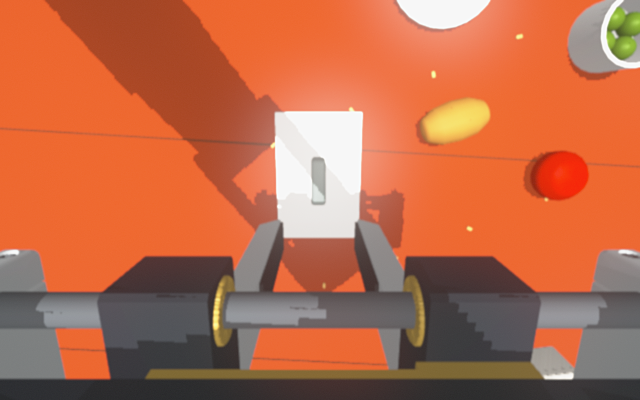

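The oblong lid looks square and home on the sausage tub, plate at about (319,174). Next is the big round lid.

Request:
{"name": "servo_tool", "arguments": {"plan": [[0.26,0.17,0,0,0,0,40],[0.52,0.34,0,0,0,0,40],[0.78,0.5,0,0,0,0,40],[0.78,0.5,0,0,0,0,40]]}}

```text
time: 7.82
tool_pos: [0.4157, -0.2274, 0.2203]
ee_rot: [-3.14, -0.004, 1.636]
wrist_force: [-0.4, -0.3, -0.2]
width: 0.0401
finger_force: 0.0
```

Request:
{"name": "servo_tool", "arguments": {"plan": [[0.26,0.17,0,0,0,0.27,40],[0.52,0.34,0,0,0,0.27,40],[0.78,0.5,0,0,0,0.27,40],[0.78,0.5,0,0,0,0.27,40],[0.78,0.5,0,0,0,0.27,40],[0.78,0.5,0,0,0,0.27,40],[0.78,0.5,0,0,0,0.27,40]]}}

```text
time: 8.4
tool_pos: [0.4591, -0.1514, 0.2214]
ee_rot: [-3.14, 0.0, 1.207]
wrist_force: [-0.3, -0.3, -0.6]
width: 0.0398
finger_force: 0.0
```

```bash
cat >> h.py <<'E'
def grip(C,im,xy,z=.04,r=.035):
    """grey grip bar on a lid near xy: centre (mm), angle, sides; fitted on plane z"""
    hsv=cv2.cvtColor(im,cv2.COLOR_RGB2HSV); m=((hsv[...,1]<60)&(hsv[...,2]<165)).astype(np.uint8)
    k=np.zeros_like(m); t=np.linspace(0,6.28,40)
    cv2.fillPoly(k,[w2p(C,np.c_[xy[0]+r*np.cos(t),xy[1]+r*np.sin(t),0*t+z]).astype(np.int32)],1)
    cs=cv2.findContours(m*k,cv2.RETR_EXTERNAL,cv2.CHAIN_APPROX_NONE)[0]
    if not cs: print("no grip"); return
    w=(p2w(C,max(cs,key=cv2.contourArea)[:,0],z)*1000).astype(np.float32); (cx,cy),(a,b),an=cv2.minAreaRect(w)
    if a<b: a,b,an=b,a,an+90
    print("grip",np.round([cx,cy,(an+90)%180-90,a,b],1))
E
python3 - <<'E'
from look import *
look("w4"); C=cam("wrist"); im=robot.snapshot("wrist"); grip(C,im,(.481,-.101))
E
```

```text
8.45 [ 0.4592 -0.1516  0.2217] [-1.7993e+02  2.0000e-02  6.9110e+01] 0.03982072524997892 [0.7 0.1 0.4]
z 0.012
{'c': [357.1, -357.9], 'rc': [357.6, -357.8], 's': [120.4, 62.4], 'an': -20.7, 'fill': 0.86, 'px': [302.2, 348.9]}
{'c': [668.8, -155.1], 'rc': [670.9, -153.3], 's': [88.5, 77.6], 'an': -59.8, 'fill': 0.79, 'px': [501.3, 106.5]}
{'c': [480.9, -100.4], 'rc': [481.2, -100.3], 's': [109.8, 109.5], 'an': 23.4, 'fill': 0.79, 'px': [322.2, 120.8]}
z 0.045
{'c': [368.3, -334.0], 'rc': [368.7, -334.0], 's': [109.7, 56.9], 'an': -20.7, 'fill': 0.86, 'px': [302.2, 348.9]}
{'c': [652.3, -149.2], 'rc': [654.2, -147.5], 's': [80.6, 70.7], 'an': -59.8, 'fill': 0.79, 'px': [501.3, 106.5]}
{'c': [481.1, -99.3], 'rc': [481.4, -99.2], 's': [100.1, 99.8], 'an': 23.4, 'fill': 0.79, 'px': [322.2, 120.8]}
grip [ 485.7 -104.6   66.2   36.5    2. ]
```

View pics/w4.png

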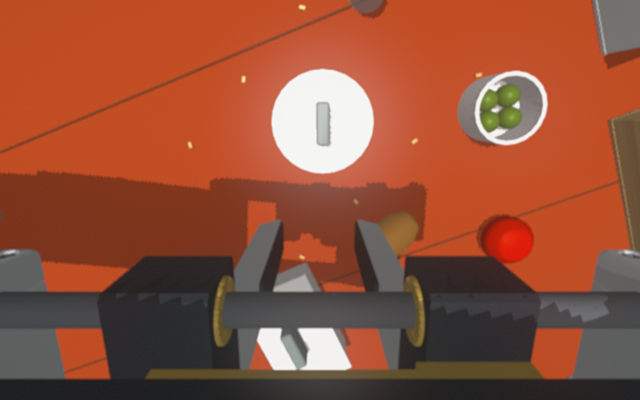

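The big round lid is at about (322,121), with its grip parallel to the tool's x axis at yaw 69°. The tomato tub is out of view to the left.

Request:
{"name": "servo_tool", "arguments": {"plan": [[0.28,0.02,0.3,0,0,0,40],[0.55,0.02,0.6,0,0,0,40],[0.55,0.02,0.9,0,0,0,40],[0.55,0.02,0.9,0,0,0,40],[0.55,0.02,0.9,0,0,0,40]]}}

```text
time: 8.92
tool_pos: [0.4798, -0.1003, 0.131]
ee_rot: [-3.137, 0.001, 1.206]
wrist_force: [0.1, -0.1, 0.9]
width: 0.0403
finger_force: 0.0
```

Request:
{"name": "servo_tool", "arguments": {"plan": [[0,0,0.35,0,0,0,40],[0,0,0.7,0,0,0,40],[0,0,0.85,0,0,0,40],[0,0,0.95,0,0,0,40],[0,0,0.95,0,0,0,40],[0,0,0.95,0,0,0,0],[0,0,0.95,0,0,0,0],[0,0,0.95,0,0,0,0],[0,0,0.95,0,0,0,0],[0,0,0.95,0,0,0,0],[0,0,0.95,0,0,0,0]]}}

```text
time: 9.83
tool_pos: [0.4822, -0.1004, 0.0389]
ee_rot: [3.139, 0.0, 1.207]
wrist_force: [0.4, -0.4, 5.8]
width: 0.0138
finger_force: 30.0
```

Request:
{"name": "servo_tool", "arguments": {"plan": [[0,0,-0.2,0,0,0,0],[0,0,-0.5,0,0,0,0],[0,0,-0.9,0,0,0,0],[0,0,-0.9,0,0,0,0],[0,0,-0.9,0,0,0,0],[0,0,-0.9,0,0,0,0]]}}

```text
time: 10.33
tool_pos: [0.4809, -0.0999, 0.127]
ee_rot: [-3.141, 0.0, 1.207]
wrist_force: [-0.0, 0.3, -0.1]
width: 0.0138
finger_force: 30.0
```

```bash
python3 look.py w5 ; python3 -c "
from h import *
go(.471,.108,.123,np.radians(69))"
```

```text
10.3833 [ 0.4803 -0.0997  0.126 ] [-1.7985e+02  1.0000e-02  6.9130e+01] 0.014169271598765732 [-0.3  0.3  0. ]
z 0.012
{'c': [671.5, -160.7], 'rc': [674.5, -158.0], 's': [99.2, 79.3], 'an': -70.3, 'fill': 0.78, 'px': [553.5, 176.9]}
{'c': [475.9, -109.4], 'rc': [478.5, -103.2], 's': [160.5, 105.3], 'an': -20.9, 'fill': 0.83, 'px': [318.5, 204.1]}
z 0.045
{'c': [651.7, -146.0], 'rc': [654.3, -143.6], 's': [87.4, 69.9], 'an': -70.3, 'fill': 0.78, 'px': [553.5, 176.9]}
{'c': [479.3, -100.8], 'rc': [481.6, -95.3], 's': [141.4, 92.8], 'an': -20.9, 'fill': 0.83, 'px': [318.5, 204.1]}
go [ 1.91 -0.83  0.03] [-0.002  0.     0.001]
```

View pics/w5.png

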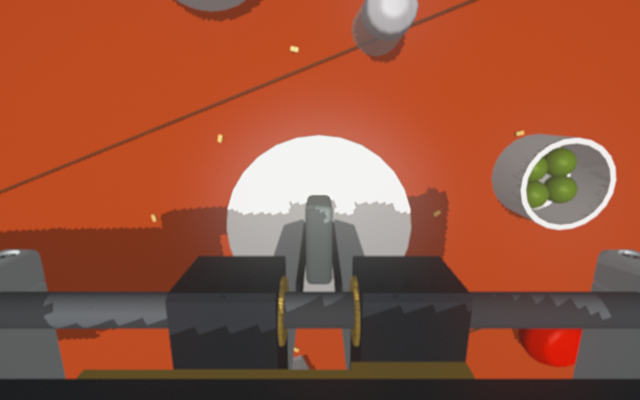

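The big lid is held centred (edges at columns 228 and 411, front at row 136). I'll carry it halfway and measure the tomato tub from there.

Request:
{"name": "servo_tool", "arguments": {"plan": [[0.25,-0.18,0,0,0,0,0],[0.5,-0.36,0,0,0,0,0],[0.75,-0.5,0,0,0,0,0],[0.75,-0.5,0,0,0,0,0],[0.75,-0.5,0,0,0,0,0]]}}

```text
time: 10.8
tool_pos: [0.4599, -0.0111, 0.1255]
ee_rot: [-3.138, 0.001, 1.209]
wrist_force: [0.4, 0.2, 0.2]
width: 0.0135
finger_force: 30.0
```

```bash
python3 look.py w6 ; python3 -c "
from h import *
go(.471,.108,.123,np.radians(69))"
```

```text
10.85 [ 0.4603 -0.012   0.1259] [-1.7985e+02  8.0000e-02  6.9190e+01] 0.013540419452050903 [ 0.5  0.4 -0.9]
z 0.012
{'c': [454.8, -19.7], 'rc': [457.0, -13.5], 's': [159.1, 103.8], 'an': -20.6, 'fill': 0.83, 'px': [318.5, 203.1]}
{'c': [465.1, 107.1], 'rc': [463.4, 103.0], 's': [113.0, 79.2], 'an': -20.9, 'fill': 0.84, 'px': [276.0, 56.8]}
z 0.045
{'c': [458.3, -11.2], 'rc': [460.2, -5.7], 's': [140.1, 91.4], 'an': -20.6, 'fill': 0.83, 'px': [318.5, 203.1]}
{'c': [467.3, 100.5], 'rc': [465.8, 96.9], 's': [99.5, 69.7], 'an': -20.9, 'fill': 0.84, 'px': [276.0, 56.8]}
go [ 1.16 -0.33  0.03] [-0.002  0.001  0.002]
```

View pics/w6.png

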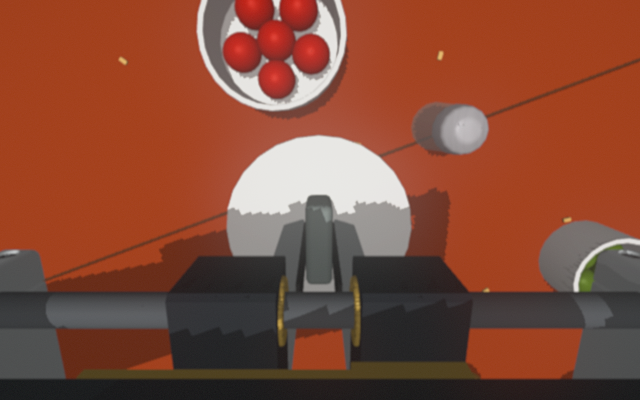

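The tomato tub is at columns 197 to 346 with its near rim at row 110, which puts it within 2 mm of the top-camera estimate. I'll carry on and lower the lid.

Request:
{"name": "servo_tool", "arguments": {"plan": [[0.3,-0.08,0,0,0,0,0],[0.6,-0.16,0,0,0,0,0],[0.6,-0.16,0,0,0,0,0]]}}

```text
time: 11.1
tool_pos: [0.4678, 0.0522, 0.1266]
ee_rot: [-3.14, -0.002, 1.209]
wrist_force: [-1.2, 0.0, -0.8]
width: 0.0139
finger_force: 30.0
```

Request:
{"name": "servo_tool", "arguments": {"plan": [[0.3,-0.08,0,0,0,0,0],[0.58,-0.17,0,0,0,0,0],[0.58,-0.17,0,0,0,0,0],[0.58,-0.17,0,0,0,0,0],[0.58,-0.17,0.1,0,0,0,0],[0.58,-0.17,0.2,0,0,0,0],[0.58,-0.17,0.3,0,0,0,0],[0.58,-0.17,0.4,0,0,0,0],[0.58,-0.17,0.45,0,0,0,0],[0.58,-0.17,0.49,0,0,0,0],[0.58,-0.17,0.49,0,0,0,0],[0.58,-0.17,0.49,0,0,0,0]]}}

```text
time: 12.1
tool_pos: [0.4725, 0.1098, 0.0783]
ee_rot: [-3.142, 0.0, 1.206]
wrist_force: [-0.9, -0.2, -0.5]
width: 0.014
finger_force: 30.0
```

Request:
{"name": "servo_tool", "arguments": {"plan": [[0,0,0.02,0,0,0,0],[0,0,0.02,0,0,0,40],[0,0,0.02,0,0,0,40],[0,0,0.02,0,0,0,40],[0,0,0.02,0,0,0,40],[0,0,-0.2,0,0,0,40],[0,0,-0.6,0,0,0,40],[0,0,-1,0,0,0,40],[0,0,-1,0,0,0,40]]}}

```text
time: 12.85
tool_pos: [0.4769, 0.1105, 0.1879]
ee_rot: [3.127, -0.008, 1.207]
wrist_force: [0.7, -0.4, 0.1]
width: 0.0402
finger_force: 0.0
```

Request:
{"name": "servo_tool", "arguments": {"plan": [[0,0,-0.4,0,0,0,40],[0.07,0.4,-0.45,0,0,0,40],[0.14,0.8,-0.45,0,0,0,40],[0.14,0.91,-0.45,0,0,0,40],[0.14,0.91,-0.45,0,0,0,40]]}}

```text
time: 13.27
tool_pos: [0.5642, 0.0895, 0.2219]
ee_rot: [-3.14, 0.001, 1.205]
wrist_force: [-1.0, 0.2, -1.1]
width: 0.0402
finger_force: 0.0
```

Request:
{"name": "servo_tool", "arguments": {"plan": [[0.07,0.4,0,0,0,-0.378,40],[0.14,0.8,0,0,0,-0.378,40],[0.14,0.91,0,0,0,-0.378,40],[0.14,0.91,0,0,0,-0.378,40],[0.14,0.91,0,0,0,-0.378,40],[0.14,0.91,0,0,0,-0.378,40],[0.14,0.91,0,0,0,-0.378,40]]}}

```text
time: 13.85
tool_pos: [0.6516, 0.0716, 0.2234]
ee_rot: [-3.141, -0.0, 1.798]
wrist_force: [-0.2, -0.1, -0.3]
width: 0.04
finger_force: 0.0
```

```bash
python3 look.py w7
```

```text
13.9 [0.6516 0.0716 0.2237] [-1.7998e+02 -1.0000e-02  1.0304e+02] 0.040116331256826426 [ 0.9 -0.   0.7]
z 0.012
{'c': [657.4, -169.7], 'rc': [656.8, -167.0], 's': [76.5, 50.9], 'an': 13.1, 'fill': 0.85, 'px': [283.0, 349.5]}
{'c': [660.8, 134.6], 'rc': [661.0, 134.6], 's': [79.4, 78.5], 'an': 13.0, 'fill': 0.79, 'px': [341.4, 119.0]}
{'c': [454.2, 107.3], 'rc': [453.9, 107.2], 's': [121.9, 121.5], 'an': 8.5, 'fill': 0.79, 'px': [148.3, 98.7]}
z 0.045
{'c': [655.4, -142.6], 'rc': [655.0, -140.2], 's': [69.7, 46.4], 'an': 13.1, 'fill': 0.85, 'px': [283.0, 349.5]}
{'c': [658.6, 134.8], 'rc': [658.7, 134.8], 's': [72.4, 71.6], 'an': 13.0, 'fill': 0.79, 'px': [341.4, 119.0]}
{'c': [470.2, 109.9], 'rc': [469.9, 109.8], 's': [111.1, 110.8], 'an': 8.5, 'fill': 0.79, 'px': [148.3, 98.7]}
```

View pics/w7.png

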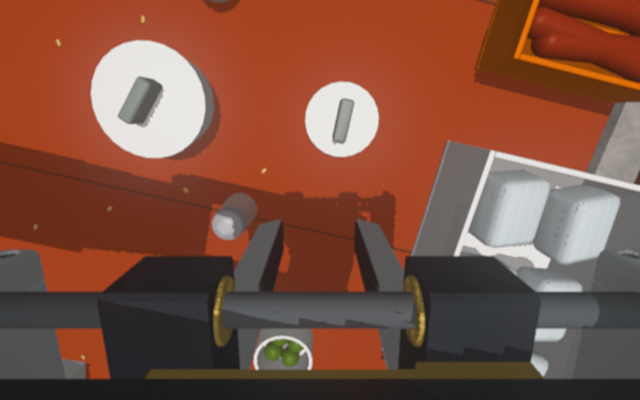

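The big lid lies home on the tomato tub, with the plate at z≈0.049 centred on it. The small white lid is at (341,119), its grip tilted to about world 90°, so I grasp it next.

Request:
{"name": "servo_tool", "arguments": {"plan": [[0.3,0.12,0.3,0,0,0.145,40],[0.59,0.23,0.6,0,0,0.145,40],[0.59,0.23,0.9,0,0,0.145,40],[0.59,0.23,0.9,0,0,0.145,40],[0.59,0.23,0.9,0,0,0.145,40],[0.59,0.23,0.9,0,0,0.145,40]]}}

```text
time: 14.4
tool_pos: [0.662, 0.1334, 0.1356]
ee_rot: [3.139, 0.0, 1.571]
wrist_force: [0.2, -0.1, -0.1]
width: 0.0401
finger_force: 0.0
```

Request:
{"name": "servo_tool", "arguments": {"plan": [[0,0,0.35,0,0,0,40],[0,0,0.7,0,0,0,40],[0,0,0.85,0,0,0,40],[0,0,0.95,0,0,0,40],[0,0,0.95,0,0,0,40],[0,0,0.95,0,0,0,0],[0,0,0.95,0,0,0,0],[0,0,0.95,0,0,0,0],[0,0,0.95,0,0,0,0],[0,0,0.95,0,0,0,0],[0,0,0.95,0,0,0,0]]}}

```text
time: 15.32
tool_pos: [0.6626, 0.134, 0.0404]
ee_rot: [3.138, -0.0, 1.573]
wrist_force: [-0.2, -0.2, 5.0]
width: 0.0136
finger_force: 30.0
```

Request:
{"name": "servo_tool", "arguments": {"plan": [[0,0,-0.2,0,0,0,0],[0,0,-0.5,0,0,0,0],[0,0,-0.9,0,0,0,0],[0,0,-1,0,0,0,0],[0,0,-1,0,0,0,0],[0,0,-1,0,0,0,0]]}}

```text
time: 15.82
tool_pos: [0.6615, 0.1339, 0.1384]
ee_rot: [3.141, 0.0, 1.572]
wrist_force: [-0.1, 0.9, -1.9]
width: 0.0136
finger_force: 30.0
```

```bash
python3 look.py w8|head -1 ; python3 -c "
from h import *
go(.6555,-.152,.126,np.radians(90))"
```

```text
15.8667 [0.6605 0.1338 0.1363] [-1.7982e+02  3.0000e-02  9.0100e+01] 0.013512359747094648 [ 0.6  0.3 -1.8]
go [-2.86 -0.05  0.1 ] [-0.002  0.     0.001]
```

View pics/w8.png

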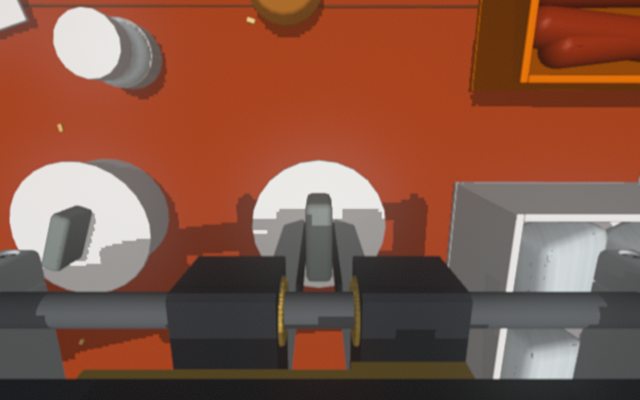

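The small lid is centred in the grip (columns 252 to 385, front at row 161). Averaging the views puts the gherkin tub at (0.6565, -0.152), so I carry it there.

Request:
{"name": "servo_tool", "arguments": {"plan": [[-0.32,0,0,0,0,0,0],[-0.64,0,0,0,0,0,0],[-0.95,0,0,0,0,0,0],[-0.95,0,0,0,0,0,0]]}}

```text
time: 16.2
tool_pos: [0.6599, 0.033, 0.1343]
ee_rot: [-3.135, 0.004, 1.567]
wrist_force: [0.3, 0.3, -1.2]
width: 0.0138
finger_force: 30.0
```

Request:
{"name": "servo_tool", "arguments": {"plan": [[-0.32,0,0,0,0,0,0],[-0.64,0,0,0,0,0,0],[-0.95,0,0,0,0,0,0],[-0.95,0,0,0,0,0,0]]}}

```text
time: 16.53
tool_pos: [0.6601, -0.0615, 0.1348]
ee_rot: [-3.136, 0.002, 1.567]
wrist_force: [1.0, 0.2, -0.6]
width: 0.0139
finger_force: 30.0
```

Request:
{"name": "servo_tool", "arguments": {"plan": [[-0.32,-0.02,0,0,0,0,0],[-0.64,-0.04,0,0,0,0,0],[-0.95,-0.04,0,0,0,0,0],[-0.95,-0.04,0,0,0,0,0],[-0.95,-0.04,0,0,0,0,0],[-0.95,-0.04,0,0,0,0,0]]}}

```text
time: 17.03
tool_pos: [0.6572, -0.1498, 0.1363]
ee_rot: [-3.138, -0.002, 1.573]
wrist_force: [-0.0, 0.4, -1.1]
width: 0.0137
finger_force: 30.0
```

```bash
python3 -c "
from h import *
go(.6565,-.1513,.0775,np.radians(90))"
```

```text
go [-0.02 -0.01  0.59] [-0.002 -0.001  0.001]
```

Request:
{"name": "servo_tool", "arguments": {"plan": [[-0.02,0,0.1,0,0,0,0],[-0.02,0,0.2,0,0,0,0],[-0.02,0,0.3,0,0,0,0],[-0.02,0,0.4,0,0,0,0],[-0.02,0,0.5,0,0,0,0],[-0.02,0,0.55,0,0,0,0],[-0.02,0,0.59,0,0,0,0],[-0.02,0,0.59,0,0,0,0],[-0.02,0,0.59,0,0,0,0]]}}

```text
time: 17.78
tool_pos: [0.6581, -0.1533, 0.0797]
ee_rot: [3.141, 0.0, 1.572]
wrist_force: [-0.6, -0.3, -0.3]
width: 0.0135
finger_force: 30.0
```

Request:
{"name": "servo_tool", "arguments": {"plan": [[0,0,0.02,0,0,0,0],[0,0,0.02,0,0,0,40],[0,0,0.02,0,0,0,40],[0,0,0.02,0,0,0,40],[0,0,0.02,0,0,0,40],[0,0,-0.2,0,0,0,40],[0,0,-0.6,0,0,0,40],[0,0,-1,0,0,0,40],[0,0,-1,0,0,0,40]]}}

```text
time: 18.53
tool_pos: [0.6619, -0.1543, 0.1909]
ee_rot: [3.125, 0.006, 1.572]
wrist_force: [0.9, -0.5, 1.2]
width: 0.04
finger_force: 0.0
```

Request:
{"name": "servo_tool", "arguments": {"plan": [[0,0,-0.4,0,0,0,40],[0,-0.4,-0.45,0,0,0,40],[0,-0.8,-0.45,0,0,0,40],[0,-0.8,-0.45,0,0,0,40],[0,-0.8,-0.45,0,0,0,40],[0,-0.8,-0.45,0,0,0,40]]}}

```text
time: 19.03
tool_pos: [0.5783, -0.1534, 0.225]
ee_rot: [3.14, 0.0, 1.572]
wrist_force: [-0.1, 0.0, 1.2]
width: 0.04
finger_force: 0.0
```

```bash
python3 look.py w9; python3 -c "
from h import *
go(.36,.27,.222,np.radians(90))"
```

```text
19.0833 [ 0.5789 -0.1534  0.2251] [1.7988e+02 3.0000e-02 9.0100e+01] 0.04016613151458387 [ 0.7  0.2 -0.3]
z 0.012
{'c': [334.9, -270.9], 'rc': [343.2, -261.1], 's': [123.2, 38.9], 'an': 29.1, 'fill': 0.61, 'px': [126.2, 264.0]}
{'c': [665.2, -159.3], 'rc': [665.4, -159.7], 's': [88.9, 88.6], 'an': 7.5, 'fill': 0.79, 'px': [395.9, 177.0]}
z 0.045
{'c': [356.2, -254.7], 'rc': [363.7, -245.7], 's': [112.4, 35.5], 'an': 29.1, 'fill': 0.61, 'px': [126.2, 264.0]}
{'c': [657.5, -152.8], 'rc': [657.6, -153.2], 's': [81.1, 80.8], 'an': 7.5, 'fill': 0.79, 'px': [395.9, 177.0]}
go [ 4.24 -2.18  0.02] [0.001 0.    0.001]
```

View pics/w9.png

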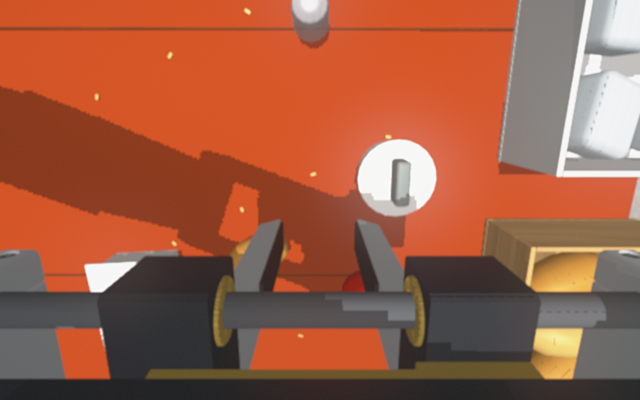

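The small lid is home on the gherkin tub: it reads 81 mm across at rim height and is centred within 2 mm. Last is the square lid.

Request:
{"name": "servo_tool", "arguments": {"plan": [[0.3,-0.16,0,0,0,0,40],[0.6,-0.32,0,0,0,0,40],[0.886,-0.478,0,0,0,0,40],[0.886,-0.478,0,0,0,0,40]]}}

```text
time: 19.42
tool_pos: [0.5296, -0.0606, 0.2254]
ee_rot: [3.141, -0.002, 1.577]
wrist_force: [0.9, -0.3, -0.1]
width: 0.0399
finger_force: 0.0
```

Request:
{"name": "servo_tool", "arguments": {"plan": [[0.3,-0.16,0,0,0,0,40],[0.6,-0.32,0,0,0,0,40],[0.886,-0.478,0,0,0,0,40],[0.886,-0.478,0,0,0,0,40]]}}

```text
time: 19.75
tool_pos: [0.4816, 0.0276, 0.2256]
ee_rot: [3.14, -0.002, 1.578]
wrist_force: [0.6, 0.1, 0.6]
width: 0.0397
finger_force: 0.0
```

Request:
{"name": "servo_tool", "arguments": {"plan": [[0.3,-0.16,0,0,0,0,40],[0.6,-0.32,0,0,0,0,40],[0.886,-0.478,0,0,0,0,40],[0.886,-0.478,0,0,0,0,40]]}}

```text
time: 20.08
tool_pos: [0.4337, 0.1158, 0.2254]
ee_rot: [3.141, -0.002, 1.578]
wrist_force: [-0.0, 0.1, 0.2]
width: 0.0401
finger_force: 0.0
```

Request:
{"name": "servo_tool", "arguments": {"plan": [[0.3,-0.16,0,0,0,0,40],[0.6,-0.32,0,0,0,0,40],[0.886,-0.478,0,0,0,0,40],[0.886,-0.478,0,0,0,0,40]]}}

```text
time: 20.42
tool_pos: [0.3858, 0.2043, 0.2251]
ee_rot: [3.141, -0.002, 1.578]
wrist_force: [0.3, -0.2, -0.1]
width: 0.0398
finger_force: 0.0
```

Request:
{"name": "servo_tool", "arguments": {"plan": [[0.3,-0.16,0,0,0,0,40],[0.6,-0.32,0,0,0,0,40],[0.886,-0.478,0,0,0,0,40],[0.886,-0.478,0,0,0,0,40]]}}

```text
time: 20.75
tool_pos: [0.3379, 0.2927, 0.2248]
ee_rot: [-3.142, -0.002, 1.578]
wrist_force: [0.5, -1.0, 0.6]
width: 0.0399
finger_force: 0.0
```

Request:
{"name": "servo_tool", "arguments": {"plan": [[0,0,0,0,0,0.815,40],[0,0,0,0,0,0.815,40],[0,0,0,0,0,0.815,40],[0,0,0,0,0,0.815,40],[0,0,0,0,0,0.815,40],[0,0,0,0,0,0.815,40],[0,0,0,0,0,0.815,40],[0,0,0,0,0,0.815,40],[0,0,0,0,0,0.815,40],[0,0,0,0,0,0.815,40],[0,0,0,0,0,0.815,40],[0,0,0,0,0,0.815,40]]}}

```text
time: 21.75
tool_pos: [0.3405, 0.2884, 0.2246]
ee_rot: [3.14, -0.001, 0.29]
wrist_force: [1.3, -0.5, 0.3]
width: 0.0403
finger_force: 0.0
```

```bash
python3 look.py w10
```

```text
21.8 [0.3401 0.2885 0.2246] [ 1.7994e+02 -4.0000e-02  1.6700e+01] 0.03979436797654215 [-0.   0.4  0.2]
z 0.012
{'c': [371.4, 303.1], 'rc': [371.6, 303.3], 's': [95.9, 95.5], 'an': -73.4, 'fill': 0.99, 'px': [313.6, 140.2]}
{'c': [478.7, 89.1], 'rc': [478.7, 89.0], 's': [121.9, 121.3], 'an': -65.1, 'fill': 0.79, 'px': [532.9, 100.7]}
{'c': [512.2, 240.2], 'rc': [510.5, 239.4], 's': [61.4, 53.8], 'an': -73.4, 'fill': 0.79, 'px': [407.6, 30.7]}
z 0.045
{'c': [374.3, 303.5], 'rc': [374.5, 303.7], 's': [87.4, 87.1], 'an': -73.4, 'fill': 0.99, 'px': [313.6, 140.2]}
{'c': [472.2, 108.3], 'rc': [472.2, 108.2], 's': [111.2, 110.7], 'an': -65.1, 'fill': 0.79, 'px': [532.9, 100.7]}
{'c': [502.7, 246.1], 'rc': [501.2, 245.4], 's': [56.0, 49.1], 'an': -73.4, 'fill': 0.79, 'px': [407.6, 30.7]}
```

View pics/w10.png

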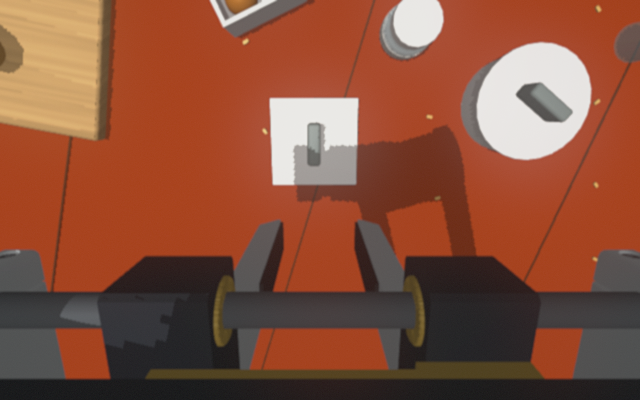

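The square lid is at (314,141), aligned with the tool and with its grip along the tool's x axis. The onion tub is partly visible at the top left.

Request:
{"name": "servo_tool", "arguments": {"plan": [[0.34,-0.04,0.3,0,0,0,40],[0.34,-0.04,0.6,0,0,0,40],[0.34,-0.04,0.9,0,0,0,40],[0.34,-0.04,0.9,0,0,0,40],[0.34,-0.04,0.9,0,0,0,40]]}}

```text
time: 22.22
tool_pos: [0.3694, 0.3018, 0.133]
ee_rot: [3.14, 0.004, 0.292]
wrist_force: [-0.0, 0.5, 0.5]
width: 0.0399
finger_force: 0.0
```

Request:
{"name": "servo_tool", "arguments": {"plan": [[0,0,0.35,0,0,0,40],[0,0,0.7,0,0,0,40],[0,0,0.85,0,0,0,40],[0,0,0.97,0,0,0,40],[0,0,0.97,0,0,0,40],[0,0,0.97,0,0,0,0],[0,0,0.97,0,0,0,0],[0,0,0.97,0,0,0,0],[0,0,0.97,0,0,0,0],[0,0,0.97,0,0,0,0],[0,0,0.97,0,0,0,0]]}}

```text
time: 23.13
tool_pos: [0.3707, 0.3035, 0.039]
ee_rot: [-3.141, -0.003, 0.292]
wrist_force: [-0.1, -1.1, 5.5]
width: 0.0136
finger_force: 30.0
```

Request:
{"name": "servo_tool", "arguments": {"plan": [[0,0,-0.2,0,0,0,0],[0,0,-0.5,0,0,0,0],[0,0,-0.9,0,0,0,0],[0,0,-1,0,0,0,0],[0,0,-1,0,0,0,0],[0,0,-1,0,0,0,0]]}}

```text
time: 23.63
tool_pos: [0.3695, 0.3029, 0.1371]
ee_rot: [-3.142, -0.0, 0.292]
wrist_force: [0.6, -0.6, -1.3]
width: 0.0137
finger_force: 30.0
```

```bash
python3 look.py w11; python3 -c "
from h import *
go(.5135,.4078,.136,np.radians(41.3))"
```

```text
23.6833 [0.3687 0.3024 0.1356] [1.7995e+02 1.6000e-01 1.6750e+01] 0.013645508437041572 [-0.2  1.  -1.4]
z 0.012
{'c': [358.7, 299.9], 'rc': [358.6, 299.8], 's': [144.2, 99.0], 'an': -73.3, 'fill': 1.0, 'px': [318.5, 196.5]}
{'c': [470.9, 91.0], 'rc': [468.2, 95.4], 's': [126.2, 89.1], 'an': 29.4, 'fill': 0.84, 'px': [599.4, 141.7]}
{'c': [514.3, 236.3], 'rc': [514.3, 236.4], 's': [69.9, 53.2], 'an': -48.0, 'fill': 0.83, 'px': [451.9, 42.2]}
z 0.045
{'c': [367.3, 302.5], 'rc': [367.3, 302.3], 's': [127.7, 87.7], 'an': -73.3, 'fill': 1.0, 'px': [318.5, 196.5]}
{'c': [466.6, 117.5], 'rc': [464.3, 121.4], 's': [111.7, 78.9], 'an': 29.4, 'fill': 0.84, 'px': [599.4, 141.7]}
{'c': [505.1, 246.1], 'rc': [505.1, 246.2], 's': [61.9, 47.1], 'an': -48.0, 'fill': 0.83, 'px': [451.9, 42.2]}
go [ 1.69 -0.59 -0.01] [ 0.     0.002 -0.273]
```

View pics/w11.png

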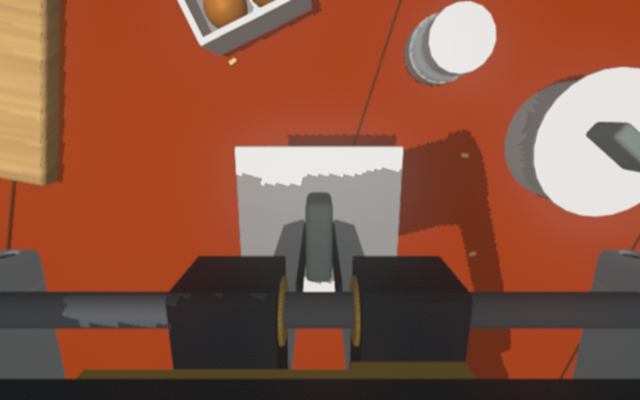

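The square lid is held centred (front edge at row 147, columns 236 to 403). The tub's near rim corner at about (201,42) puts the onion tub at (0.514, 0.4095).

Request:
{"name": "servo_tool", "arguments": {"plan": [[0.28,-0.1,0,0,0,0,0],[0.56,-0.2,0,0,0,0,0],[0.85,-0.3,0,0,0,0,0],[0.85,-0.3,0,0,0,0,0]]}}

```text
time: 24.02
tool_pos: [0.4442, 0.3572, 0.1325]
ee_rot: [3.14, 0.005, 0.292]
wrist_force: [-0.4, 0.2, -1.2]
width: 0.0136
finger_force: 30.0
```

Request:
{"name": "servo_tool", "arguments": {"plan": [[0.28,-0.1,0,0,0,-0.273,0],[0.56,-0.2,0,0,0,-0.273,0],[0.84,-0.31,0,0,0,-0.273,0],[0.84,-0.31,0,0,0,-0.273,0],[0.84,-0.31,0,0,0,-0.273,0],[0.84,-0.31,0,0,0,-0.273,0],[0.84,-0.31,0,0,0,-0.273,0]]}}

```text
time: 24.6
tool_pos: [0.5127, 0.4092, 0.1362]
ee_rot: [-3.141, 0.003, 0.72]
wrist_force: [0.0, -1.0, -0.1]
width: 0.0136
finger_force: 30.0
```

```bash
python3 -c "
from h import *
go(.5138,.4093,.0765,np.radians(41.3))"
```

```text
go [0.01 0.01 0.6 ] [-0.     0.002 -0.001]
```

Request:
{"name": "servo_tool", "arguments": {"plan": [[0.01,0.01,0.1,0,0,0,0],[0.01,0.01,0.2,0,0,0,0],[0.01,0.01,0.3,0,0,0,0],[0.01,0.01,0.4,0,0,0,0],[0.01,0.01,0.5,0,0,0,0],[0.01,0.01,0.55,0,0,0,0],[0.01,0.01,0.6,0,0,0,0],[0.01,0.01,0.6,0,0,0,0],[0.01,0.01,0.6,0,0,0,0]]}}

```text
time: 25.35
tool_pos: [0.5155, 0.4101, 0.0774]
ee_rot: [3.141, -0.0, 0.721]
wrist_force: [0.5, -0.1, -1.1]
width: 0.0137
finger_force: 30.0
```

Now I release, rise, and back off along the tool's -x so the lid can be seen.

Request:
{"name": "servo_tool", "arguments": {"plan": [[0,0,0.01,0,0,0,0],[0,0,0.01,0,0,0,40],[0,0,0.01,0,0,0,40],[0,0,0.01,0,0,0,40],[0,0,0.01,0,0,0,40],[0,0,-0.2,0,0,0,40],[0,0,-0.6,0,0,0,40],[0,0,-1,0,0,0,40],[0,0,-1,0,0,0,40]]}}

```text
time: 26.1
tool_pos: [0.5188, 0.4124, 0.1886]
ee_rot: [3.139, -0.018, 0.721]
wrist_force: [0.6, 0.3, 1.3]
width: 0.04
finger_force: 0.0
```

Request:
{"name": "servo_tool", "arguments": {"plan": [[-0.2,0,-0.4,0,0,0,40],[-0.6,0,-0.6,0,0,0,40],[-0.6,0,-0.6,0,0,0,40],[-0.6,0,-0.6,0,0,0,40],[-0.6,0,-0.6,0,0,0,40]]}}

```text
time: 26.52
tool_pos: [0.4704, 0.3705, 0.2374]
ee_rot: [3.141, -0.001, 0.721]
wrist_force: [0.1, -0.2, -0.7]
width: 0.04
finger_force: 0.0
```

```bash
python3 look.py w12; python3 - <<'E'
from h import *
im=robot.snapshot("top"); C=cam("top")
for b in blobs(C,im,.049): print({k:np.round(v,1).tolist() for k,v in b.items()})
a=cv2.imread("pics/w12.png")[:,:,::-1]; s=robot.snapshot("scene")[90:340,180:520]
s=cv2.resize(s,(640,470)); t=cv2.resize(a,(160*2,100*2))
cv2.imwrite("pics/fin.png",np.hstack([s,np.zeros((470,160,3),np.uint8)])[:,:,::-1]) if 0 else None
o=np.zeros((600,640,3),np.uint8); o[:300]=cv2.resize(s,(640,300)) ; o[300:600,:320]=cv2.resize(a,(320,300)); o[300:600,320:]=cv2.resize(im[110:280,150:470],(320,300))
cv2.imwrite("pics/fin.png",o[:,:,::-1])
E
```

```text
26.5667 [0.4703 0.3705 0.2361] [-1.7999e+02  7.0000e-02  4.1310e+01] 0.03988970667954473 [0.4 0.6 0.3]
z 0.012
{'c': [504.5, 232.9], 'rc': [504.6, 232.6], 's': [70.7, 50.8], 'an': 86.3, 'fill': 0.85, 'px': [423.0, 222.6]}
{'c': [514.5, 410.4], 'rc': [514.4, 410.3], 's': [106.4, 105.5], 'an': -48.8, 'fill': 0.99, 'px': [318.6, 115.8]}
z 0.045
{'c': [505.9, 248.3], 'rc': [505.9, 248.1], 's': [64.7, 46.5], 'an': 86.3, 'fill': 0.85, 'px': [423.0, 222.6]}
{'c': [515.1, 410.7], 'rc': [514.9, 410.6], 's': [97.4, 96.5], 'an': -48.8, 'fill': 0.99, 'px': [318.6, 115.8]}
{'c': [-98.7, 882.4], 'rc': [-94.5, 888.1], 's': [136.5, 62.3], 'an': -90.0, 'fill': 0.8, 'px': [23.7, 390.3]}
{'c': [358.0, -741.8], 'rc': [358.3, -741.0], 's': [76.1, 75.9], 'an': 87.9, 'fill': 0.8, 'px': [548.3, 241.2]}
{'c': [368.8, -310.9], 'rc': [369.1, -311.2], 's': [132.3, 88.1], 'an': -86.5, 'fill': 1.0, 'px': [412.2, 237.3]}
{'c': [448.6, -713.3], 'rc': [448.2, -712.9], 's': [77.0, 73.0], 'an': -89.8, 'fill': 0.8, 'px': [538.3, 212.3]}
{'c': [491.4, 382.4], 'rc': [492.3, 382.4], 's': [89.4, 29.9], 'an': -48.6, 'fill': 0.9, 'px': [192.7, 198.0]}
{'c': [472.7, 107.7], 'rc': [472.7, 107.9], 's': [110.8, 107.8], 'an': -89.8, 'fill': 0.8, 'px': [279.5, 204.0]}
{'c': [506.8, 244.4], 'rc': [507.0, 244.4], 's': [44.7, 41.2], 'an': 0.9, 'fill': 0.8, 'px': [236.6, 193.2]}
{'c': [601.9, 816.8], 'rc': [603.7, 807.3], 's': [129.1, 68.0], 'an': -81.5, 'fill': 0.8, 'px': [58.0, 162.6]}
{'c': [656.6, -153.7], 'rc': [656.3, -153.0], 's': [80.2, 77.8], 'an': -89.8, 'fill': 0.8, 'px': [361.8, 146.8]}
```

View pics/fin.png

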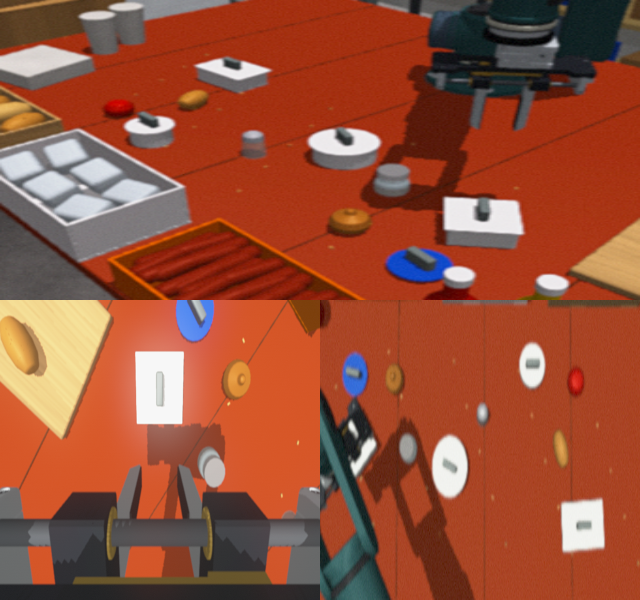

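All four lids lie flat and square on their tubs, and the blue lid has not moved. I'm handing in the job.

```bash
python3 -c "
from bench import robot
print(robot.close_job())"
```

```text
the job is handed in; nothing more can be done
None
```

All four tubs are closed: in the last pictures each lid lies flat and square on its own tub, the blue look-alike is where it was, and I handed the job in at about 27 s of simulated time; no verdict came back.

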